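Tip the objective rack over and push it to the stop

TASK

The wooden objective rack was left standing on its side with its bores facing you: push it near the top so that it tips over away from you and lies flat with the bores up, and then push it along the bench until its long side sits flush against the metal bench stop. Only push it, never lift or carry it, and leave the small optical parts beside the work where they stand.

Things in the scene. Friction and masses are not known exactly. Their poses are not given: they have to be found in the camera images.
- rack: Objective rack: loose wooden block 85 x 125 x 40 mm, 0.18-0.35 kg, six 22 mm bores (28 mm deep) in one 85 x 125 mm face. Starts standing on a 125 mm long side (85 mm tall, 40 mm deep), bored face to the robot within 23 degrees. Origin: centre of the face opposite the bores. z points out of the bores (level at the start, up at the end), y along the 125 mm length, x along the 85 mm width (up at the start).
- rack_center (a point): Centre of the rack block: 20 mm along its z axis from its origin.
- rack_edge (a point): Middle of the rack's long bottom edge on the side away from the robot; stays at bench height. Pushed near its top, the rack tips about this edge instead of sliding, passes its balance point when leaning 20 to 30 degrees and falls flat. This is then the lower edge of its side nearest the robot.
- rack_far (a point): Centre of the rack's 125 x 40 mm side that is its top at the start; once it is tipped over, this is the side that looks away from the robot, towards the stop.
- stop: Bench stop: a fixed straight aluminium bar, 20 mm deep, 360 mm long, 25 mm high, screwed to the bench beyond the rack. Origin: centre of its underside. Its y axis runs along the bar, its x axis points level away from the robot, square to the bar. Turned up to 9 degrees either way.
- stop_face (a point): Middle of the stop's long face on the robot's side, half-way up (12.5 mm above the bench); same axes as the stop.
- objective_40: Bystander: a loose white barrel-shaped microscope objective, 29 mm across and 46 mm tall, standing beside the work; which place is which varies. Origin: centre of its underside, z up.
- objective_100: Bystander: a loose white barrel-shaped microscope objective, 28 mm across and 43 mm tall, standing beside the work; which place is which varies. Origin: centre of its underside, z up.
- objective_10: Bystander: a loose white barrel-shaped microscope objective, 26 mm across and 38 mm tall, standing beside the work; which place is which varies. Origin: centre of its underside, z up.
- eyepiece_1: Bystander: a loose black stepped eyepiece, 35 mm across and 42 mm tall, standing beside the work; which place is which varies. Origin: centre of its underside, z up.
- condenser_unit: Bystander: a loose black domed condenser, 55 x 65 mm and 35 mm tall, standing beside the work; which place is which varies. Origin: centre of its underside, z up.
- filter_1: Bystander: a loose flat glass filter in a black ring, 45 mm across and 8 mm thick, standing beside the work; which place is which varies. Origin: centre of its underside, z up.

How it is judged:
On the way, in this order (a step that is already met when the one before it is completed fails the run):
1. the rack has tipped over and lies flat, bores up, not yet against the stop (angle between rack's own z axis and vertical below 0.06 rad and x of rack_far in the frame of stop_face below -0.01 m), for 0.2 s.
2. the rack lies flush against the stop (angle between rack's own z axis and vertical below 0.06 rad and x of rack_far in the frame of stop_face between -0.005 and 0.005 m and angle between the y axis of rack and the y axis of stop, either way round below 0.045 rad and y of rack_far in the frame of stop_face between -0.17 and 0.17 m and height (world z) of rack_center below 0.028 m), for 0.2 s.
At the end, for the whole second after the job is handed in: The rack lies flat on the bench with its bores up (within 3.4 degrees), at rest, the middle of its far long side within 5 mm of the stop's face and within the bar's length (170 mm either way of its middle), parallel to the bar within 2.6 degrees (all of step 2 and linear speed of rack below 0.01 m/s and angular speed of rack below 0.1 rad/s); the robot touches nothing.
It fails at once if the rack is lifted or carried, or tipped the wrong way: its tipping edge rises more than 15 mm above the bench (height (world z) of rack_edge above 0.015 m).
It fails at once if a small optical part beside the work is displaced by more than 15 mm (distance of any of objective_40, objective_100, objective_10, eyepiece_1, condenser_unit, filter_1 from where it was at the start of the episode above 0.015 m).
It also fails if it takes over 56 s, if anything falls off the work surface, if the arm or the gripper's body presses on something with over 40 N, if the wrist force passes 120 N, or if a joint passes its speed limit or range.

ROBOT

A 7-joint arm with a two-finger parallel gripper is mounted at the origin on a cart in front of the work surface, level with it; the furniture and walls round the work are solid. World frame = base frame: x ahead of the robot, y to its left, z up, the work surface at z = 0. Lengths are in m, angles in rad, forces in N, time in s.
With the tool pointing down it reaches from about 0.4 to 0.85 m from the base axis. Payload 10.4 kg.
Tool frame: the origin (TCP) lies between the finger pads; the fingertips stand 22 mm ahead of it and the grasp point (between the pads) lies 3 mm ahead of it; z points along the fingers, y is the line along which they close (so a half turn about z gives the same grasp; the last joint's range is limited). The gripper opens to 85 mm and grips with 20 to 120 N. Pads are 22 mm wide; open, the fingers measure 114 mm over their backs; the gripper's body (76 mm by 85 mm) begins 54 mm behind the grasp point. The pads swing forward as they close: fully open they stand 13 mm farther back than shut.
Start: joints at [1.279, 0.332, -0.065, 1.46, 0.022, 1.35, -0.088], TCP at [0.166, -0.603, 0.253] pointing down, gripper open.
Joint ranges: [-2.6, 2.6], [-0.5, 2.12], [-1.47, 1.34], [0.16, 2.42], [-1.27, 4.41], [0.06, 2.06], [-2.6, 2.6]. Speed limits (rad/s): [2.22, 2.22, 2.79, 2.79, 3.14, 3.14, 3.14].

INTERFACE

Orientations are given as a unit quaternion [x, y, z, w].
In Python, from workcell import manip, camera, ticket, boxes_of, outline_of gives the robot as it stands.
- The arm moves only by the tool carry_out, never from a script. Its argument "deltas" is a list of rows, each a list of 5 numbers: the shift along the tool's x, y, z as a fraction of full scale, then the turn about the tool's z as a fraction of full scale, then the opening, from -1 (shut) to 1 (fully open), so that 0 is half open. In form: [[tx, ty, tz, spin, gripper], ...]. A call has 1 to 20 rows; each row is the pose to reach, as a shift and turn from the pose commanded when the call began, along the tool's axes at that moment; what a row does not reach only later rows make up. Full scale, the value 1, is 150 mm for a shift and 30 degrees for a turn. A row lasts 1/8 s, in which the tool goes at most 62.5 mm and 10.7 degrees, less where a joint would pass 70% of its speed; a pose out of reach is approached as far as the arm can. A call with a number of a shift or a turn outside -1 to 1 is refused whole. A call with a gripper value outside its range is refused whole. The fingers move at their own pace and stop on an object; "force" is the grip in N (left out, the last holds). Time passes only in rows, so rows that repeat a pose let the fingers close. It gives the time, the measured TCP pose, the force, the opening and the grip force at its end, in the units of the state.
- manip.get_obs(): the state, without advancing time (a new reading comes with each control period).
- camera(name): name is "scene" or "top"; returns a dict with "img" (384x512x3 uint8, red, green, blue), "depth" (384x512 float32, m along the optical axis (not along the pixel's ray), 0 where there is no reading), "vertical_fov" (degrees; the focal length in pixels is half the picture's height over the tangent of half this angle, whatever the lens; pixels are square), "cx", "cy" (the principal point, pixels), "R" (3x3) and "t" (3): a world point X has camera coordinates R X + t. Camera axes: x right, y down, z forward; pixel columns grow to the right and rows downward; lengths in m; the calibration is good to about 2 mm. A picture is of the moment at which its call begins.
- ticket.hand_in(): hands the job in; it is judged then, once.
Trained networks look in a picture, given as the dict that the camera call returned (one of the last four; its "shot" number tells which), for a name from the list of things; names that differ only in an ending like _2 or _b are one class to them, and where a whole thing is asked for, a point or a joint stands for the part that bears it (a point fixed in the world has none). Each returns a list of dicts, best first, with "conf" (0 to 1); they miss things now and then, are a little off and sometimes report something else, mostly with a low value. They report only what shows in the picture. A call takes as long as a camera call.
- boxes_of(query, picture): "position" ([x, y, z] in m, in world coordinates, good to about 4 mm: the middle of the surface that is visible of it).
- outline_of(query, picture): "region" (384x512 bool, what is visible of it).
The state is a dict: "clock": time; "joint_pos": joint angles; "joint_velocities": joint speeds; "tau": joint torques, N m; "position": TCP position; "ee_rot": TCP orientation; "ft_force": force on the tool from outside, world axes, zero at the start; "torque": the same for the moment, N m; "grip_width": opening from 0.0 (shut) to 1.0 (fully open); "grasp_force": force on a finger pad.
Only numpy, scipy, OpenCV 4.12 (cv2) and the standard library are available. Lean on these libraries where they do the work, as an engineer would, in place of code of your own. Each camera call takes 0.05 s, during which the arm holds its last target. There are 200 camera calls.

## Working session

There is one attempt and no reset: what is moved stays moved. The work goes in short steps, Python scripts to look and compute and a tool call to move; the robot and the scene stay as the last step left them, time stands still between calls to the robot, and variables do not carry over. Pictures are saved under pics/ and viewed, at most 10 in all, crops included, and the job is handed in when it is done.

Besides the shell and the picture viewer there is one more tool, called after "Call:" as name([rows], argument=value, ...), one row to a line, values as JSON. carry_out: Moves the arm, as the interface text tells. Its arguments: {"type":"object","properties":{"deltas":{"type":"array","items":{"type":"array","items":{"type":"number"}}},"force":{"type":"number"}},"required":["deltas"]}

```bash
mkdir -p pics; cat > h.py <<'E'
import numpy as np, cv2
from workcell import manip, camera, ticket, boxes_of, outline_of
def cloud(p):
    f=192/np.tan(np.radians(p["vertical_fov"])/2)
    v,u=np.mgrid[:384,:512]; d=p["depth"]
    c=np.stack([(u-p["cx"])/f*d,(v-p["cy"])/f*d,d],-1)
    return (c-np.array(p["t"]))@np.array(p["R"])
def save(p,n): cv2.imwrite("pics/"+n,p["img"][...,::-1])
E
python3 - <<'E'
from h import *
np.set_printoptions(precision=4,suppress=True)
o=manip.get_obs();print(o["clock"],o["position"],o["ee_rot"],o["grip_width"],o["ft_force"])
ims=[]
for n in ("scene","top"):
    p=camera(n);ims.append(p["img"]);save(p,n+"0.png");X=cloud(p)
    for q in ["rack","stop","objective_40","eyepiece_1","condenser_unit","filter_1"]:
        print(n,q,[(round(b["conf"],2),np.round(b["position"],3).tolist()) for b in boxes_of(q,p)[:4]])
    for q in ["rack","stop"]:
        r=outline_of(q,p)
        if r:
            m=r[0]["region"]&(p["depth"]>0);P=X[m];print(q,r[0]["conf"],m.sum(),np.percentile(P,[2,50,98],axis=0).tolist())
            if q=="rack":
                T=P[P[:,2]>.075];print("top n",len(T),np.percentile(T,[2,98],axis=0),cv2.minAreaRect((T[:,:2]*1000).astype(np.float32)))
            else:
                T=P[(P[:,2]>.019)];print(cv2.minAreaRect((T[:,:2]*1000).astype(np.float32)), len(T))
E
```

```text
0.0 [ 0.1659 -0.6022  0.2525] [ 0.991   0.134  -0.0001 -0.0007] 1.001416210980419 [0.0409 0.0928 0.1465]
scene rack [(0.84, [0.446, 0.193, 0.055])]
scene stop [(0.7, [0.699, 0.179, 0.018]), (0.58, [0.445, 0.191, 0.055])]
scene objective_40 [(0.75, [0.433, 0.358, 0.022]), (0.7, [0.447, 0.19, 0.056]), (0.59, [0.607, -0.118, 0.028]), (0.43, [0.45, -0.105, 0.022])]
scene eyepiece_1 [(0.69, [0.534, -0.106, 0.016])]
scene condenser_unit [(0.88, [0.593, 0.351, 0.026]), (0.54, [0.431, 0.359, 0.022]), (0.22, [0.444, 0.191, 0.056])]
scene filter_1 [(0.87, [0.517, 0.348, 0.004])]
rack 0.93 2583 [[0.4208510044602521, 0.12011107103826794, 0.0006133819254119818], [0.44296972694766473, 0.1932276663759981, 0.05284661906074149], [0.48287177859437935, 0.239025844539673, 0.08572683254656552]]
top n 836 [[0.4225 0.1185 0.0759]
 [0.4815 0.2376 0.0861]] ((452.8821716308594, 174.91366577148438), (129.08700561523438, 43.203834533691406), 76.14940643310547)
stop 0.85 1435 [[0.6916033322954357, -0.03199762561184666, 0.0011082773709589684], [0.6985614884404735, 0.17603548503304403, 0.01932450861821991], [0.716
[... 489 characters left out ...]
44, 0.002])]
rack 0.93 1225 [[0.42520643569765704, 0.11373039955256802, 0.032619782069533455], [0.45414831080767737, 0.17232224990071784, 0.0850933769420983], [0.48121834039600875, 0.23116870902908765, 0.08792898596082649]]
top n 1152 [[0.4269 0.1138 0.0822]
 [0.4792 0.2313 0.0879]] ((453.1864013671875, 173.25942993164062), (124.6828842163086, 39.882957458496094), 76.84790802001953)
stop 0.56 1547 [[0.6924273696911502, -0.0376994943671289, 0.004697047009652997], [0.7039412628673115, 0.12689627752292004, 0.02481962556757231], [0.7182750871824205, 0.30588644403762694, 0.02856549674826909]]
((706.5611572265625, 134.33969116210938), (21.50102996826172, 357.3533020019531), 1.498345136642456) 1345
```

```bash
ls; ls pics
```

```text
h.py
pics
scene0.png
top0.png
```

View pics/scene0.png

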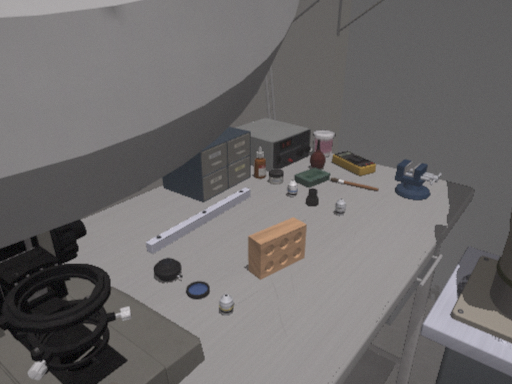

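View pics/top0.png

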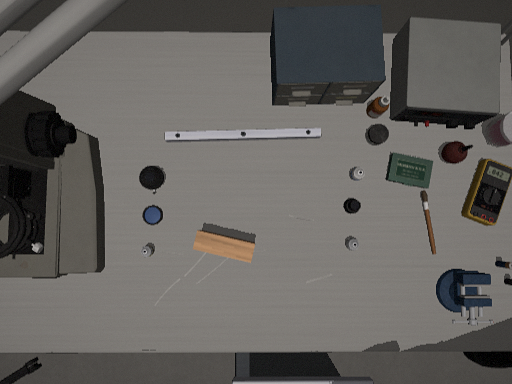

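The scene view shows the rack standing at about (278,247), bores to the robot, with the stop bar from (153,240) to (250,195). Small parts stand on both sides of the work. The top view shows the rack at (224,243), turned about 13°, and the stop at (243,134) with free bench between them. The measured sizes (125x40 top at 85 mm height, 357 mm bar) match the ones given.

```bash
cat >> h.py <<'E'
def plan(wps,start=None):
    """wps: (x,y,z,toolx_angle_deg); prints move [tx,ty,tz,spin] for each, one call each"""
    if start is None:
        o=manip.get_obs();q=o["ee_rot"];x=1-2*(q[1]**2+q[2]**2);y=2*(q[0]*q[1]+q[2]*q[3])
        start=(*o["position"],np.degrees(np.arctan2(y,x)))
        print("t",round(o["clock"],2),"pose",np.round(start,4),"F",np.round(o["ft_force"],1),"g",round(o["grip_width"],2),"j",np.round(o["joint_pos"],2))
    s=np.array(start,float)
    for w in wps:
        w=np.array(w,float);d=w-s;a=np.radians(s[3])
        tx=np.array([np.cos(a),np.sin(a),0]);ty=np.array([np.sin(a),-np.cos(a),0])
        sp=-((d[3]+180)%360-180)
        print(w,"->",np.round([d[:3]@tx/.15,d[:3]@ty/.15,-d[2]/.15,sp/30],3).tolist());s=w
E
python3 - <<'E'
from h import *
plan([(.28,-.53,.25,45),(.38,-.42,.25,75),(.44,-.29,.25,105),(.45,-.16,.25,135),(.44,-.02,.25,160),(.405,.11,.25,166.8),(.385,.189,.15,166.8)])
E
```

```text
t 0.9 pose [ 0.166  -0.6026  0.2533 15.402 ] F [-0.1  0.1  0.7] g 1.0 j [ 1.28  0.33 -0.06  1.46  0.02  1.35 -0.09]
[ 0.28 -0.53  0.25 45.  ] -> [0.861, -0.265, 0.022, -0.987]
[ 0.38 -0.42  0.25 75.  ] -> [0.99, -0.047, -0.0, -1.0]
[  0.44  -0.29   0.25 105.  ] -> [0.941, 0.162, -0.0, -1.0]
[  0.45  -0.16   0.25 135.  ] -> [0.82, 0.289, -0.0, -1.0]
[ 4.4e-01 -2.0e-02  2.5e-01  1.6e+02] -> [0.707, 0.613, -0.0, -0.833]
[4.050e-01 1.100e-01 2.500e-01 1.668e+02] -> [0.516, 0.735, -0.0, -0.227]
[3.850e-01 1.890e-01 1.500e-01 1.668e+02] -> [0.25, 0.482, 0.667, -0.0]
```

Call:
carry_out([
  [0.86, -0.26, 0.02, -0.99, -0.4],
  [0.86, -0.26, 0.02, -0.99, -0.4],
  [0.86, -0.26, 0.02, -0.99, -0.4],
  [0.86, -0.26, 0.02, -0.99, -0.4],
])

```text
clock: 1.4
position: [0.2808, -0.5302, 0.2504]
ee_rot: [0.923, 0.384, 0.0, 0.0]
ft_force: [-0.9, -0.4, 0.6]
grip_width: 0.302
grasp_force: 0.0
```

Call:
carry_out([
  [0.99, -0.05, 0, -1, -0.4],
  [0.99, -0.05, 0, -1, -0.4],
  [0.99, -0.05, 0, -1, -0.4],
  [0.99, -0.05, 0, -1, -0.4],
])

```text
clock: 1.9
position: [0.3799, -0.4199, 0.2505]
ee_rot: [0.793, 0.609, 0.0, 0.0]
ft_force: [-0.7, -0.4, -0.2]
grip_width: 0.298
grasp_force: 0.0
```

Call:
carry_out([
  [0.94, 0.16, 0, -1, -0.4],
  [0.94, 0.16, 0, -1, -0.4],
  [0.94, 0.16, 0, -1, -0.4],
  [0.94, 0.16, 0, -1, -0.4],
])

```text
clock: 2.4
position: [0.4385, -0.2911, 0.2505]
ee_rot: [0.61, 0.792, -0.0, 0.0]
ft_force: [0.2, -0.4, 0.2]
grip_width: 0.297
grasp_force: 0.0
```

```bash
python3 - <<'E'
from h import *
plan([(.45,-.16,.25,135),(.44,-.02,.25,160),(.405,.11,.25,166.8),(.385,.189,.15,166.8)])
E
```

```text
t 2.4 pose [  0.4385  -0.2911   0.2505 104.7853] F [ 0.2 -0.4  0.2] g 0.3 j [ 0.95  0.15 -0.5   1.7   0.08  1.31  0.7 ]
[  0.45  -0.16   0.25 135.  ] -> [0.826, 0.297, 0.003, -1.007]
[ 4.4e-01 -2.0e-02  2.5e-01  1.6e+02] -> [0.707, 0.613, -0.0, -0.833]
[4.050e-01 1.100e-01 2.500e-01 1.668e+02] -> [0.516, 0.735, -0.0, -0.227]
[3.850e-01 1.890e-01 1.500e-01 1.668e+02] -> [0.25, 0.482, 0.667, -0.0]
```

Call:
carry_out([
  [0.83, 0.3, 0, -1, -0.4],
  [0.83, 0.3, 0, -1, -0.4],
  [0.83, 0.3, 0, -1, -0.4],
  [0.83, 0.3, 0, -1, -0.4],
])

```text
clock: 2.9
position: [0.4495, -0.1605, 0.2505]
ee_rot: [0.386, 0.923, -0.0, 0.0]
ft_force: [-0.0, -0.7, 0.1]
grip_width: 0.306
grasp_force: 0.0
```

Call:
carry_out([
  [0.71, 0.61, 0, -0.84, -0.4],
  [0.71, 0.61, 0, -0.84, -0.4],
  [0.71, 0.61, 0, -0.84, -0.4],
  [0.71, 0.61, 0, -0.84, -0.4],
])

```text
clock: 3.4
position: [0.4394, -0.0199, 0.2505]
ee_rot: [0.174, 0.985, -0.0, 0.0]
ft_force: [0.1, -0.1, 0.8]
grip_width: 0.301
grasp_force: 0.0
```

Call:
carry_out([
  [0.52, 0.73, 0, -0.23, -0.4],
  [0.52, 0.73, 0, -0.23, -0.4],
  [0.52, 0.73, 0, -0.23, -0.4],
  [0.52, 0.73, 0, -0.23, -0.4],
])

```text
clock: 3.9
position: [0.4034, 0.1092, 0.2504]
ee_rot: [0.114, 0.993, -0.0, 0.0]
ft_force: [0.9, -0.9, 0.8]
grip_width: 0.298
grasp_force: 0.0
```

```bash
python3 - <<'E'
from h import *
plan([(.385,.189,.15,166.8),(.385,.189,.099,166.8)])
E
```

```text
t 3.9 pose [4.034000e-01 1.092000e-01 2.504000e-01 1.668871e+02] F [ 0.9 -0.9  0.8] g 0.3 j [ 0.63 -0.13 -0.91  1.93 -0.11  1.29  1.1 ]
[3.850e-01 1.890e-01 1.500e-01 1.668e+02] -> [0.24, 0.49, 0.669, 0.003]
[3.850e-01 1.890e-01 9.900e-02 1.668e+02] -> [0.0, 0.0, 0.34, -0.0]
```

Call:
carry_out([
  [0.24, 0.49, 0.3, 0, -0.4],
  [0.24, 0.49, 0.67, 0, -0.4],
  [0.24, 0.49, 0.67, 0, -0.4],
  [0.24, 0.49, 0.67, 0, -0.4],
])

```text
clock: 4.4
position: [0.3842, 0.1888, 0.1488]
ee_rot: [0.114, 0.994, 0.0, -0.002]
ft_force: [0.9, -0.3, -0.7]
grip_width: 0.3
grasp_force: 0.0
```

Call:
carry_out([
  [0, 0, 0.36, 0, -0.4],
  [0, 0, 0.36, 0, -0.4],
  [0, 0, 0.36, 0, -0.4],
])

```text
clock: 4.78
position: [0.385, 0.1905, 0.0975]
ee_rot: [0.112, 0.994, 0.0, 0.001]
ft_force: [0.9, -0.3, -1.1]
grip_width: 0.301
grasp_force: 0.0
```

```bash
python3 - <<'E'
from h import *
plan([])
p=camera("scene");cv2.imwrite("pics/s1.png",cv2.resize(p["img"][180:330,180:380],(800,600))[...,::-1])
E
```

```text
t 4.78 pose [3.850000e-01 1.905000e-01 9.750000e-02 1.671042e+02] F [ 0.9 -0.3 -1.1] g 0.3 j [ 0.47  0.2  -1.08  2.09  0.21  0.97  0.62]
```

View pics/s1.png

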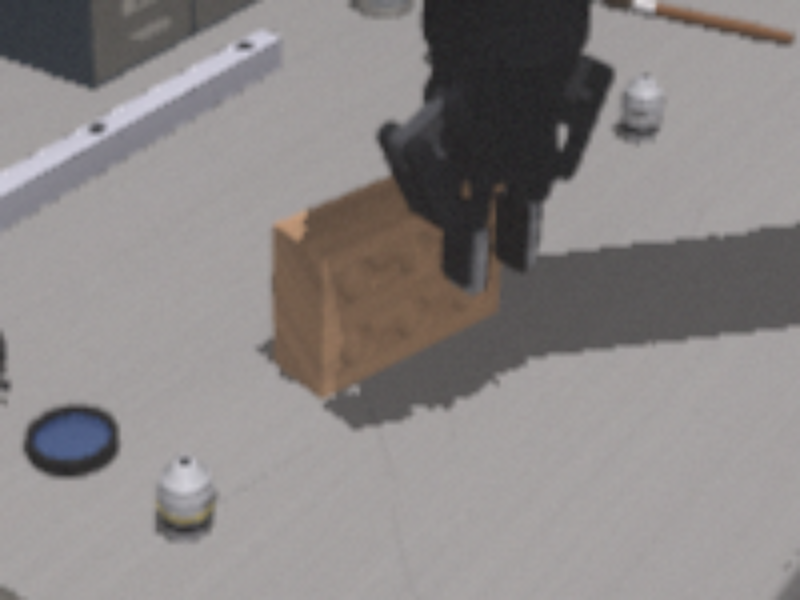

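The close-up shows the two fingertips at about (495,275), in front of the bored face. They are roughly centred and clear of the rack. Next is the push near the top, rising slightly as it goes.

Call:
carry_out([
  [-0.1, 0, 0, 0, -0.4],
  [-0.2, 0, 0, 0, -0.4],
  [-0.24, 0, 0, 0, -0.4],
  [-0.28, 0, -0.01, 0, -0.4],
  [-0.32, 0, -0.02, 0, -0.4],
  [-0.36, 0, -0.03, 0, -0.4],
  [-0.36, 0, -0.03, 0, -0.4],
])

```text
clock: 5.7
position: [0.4368, 0.1788, 0.1004]
ee_rot: [0.112, 0.994, 0.0, 0.0]
ft_force: [0.1, 0.8, 0.3]
grip_width: 0.302
grasp_force: 0.2
```

```bash
python3 - <<'E'
from h import *
plan([])
p=camera("scene");cv2.imwrite("pics/s2.png",cv2.resize(p["img"][180:330,180:380],(800,600))[...,::-1])
E
```

```text
t 5.7 pose [4.368000e-01 1.788000e-01 1.004000e-01 1.671817e+02] F [0.1 0.8 0.3] g 0.3 j [ 0.44  0.3  -1.02  1.99  0.31  1.01  0.62]
```

View pics/s2.png

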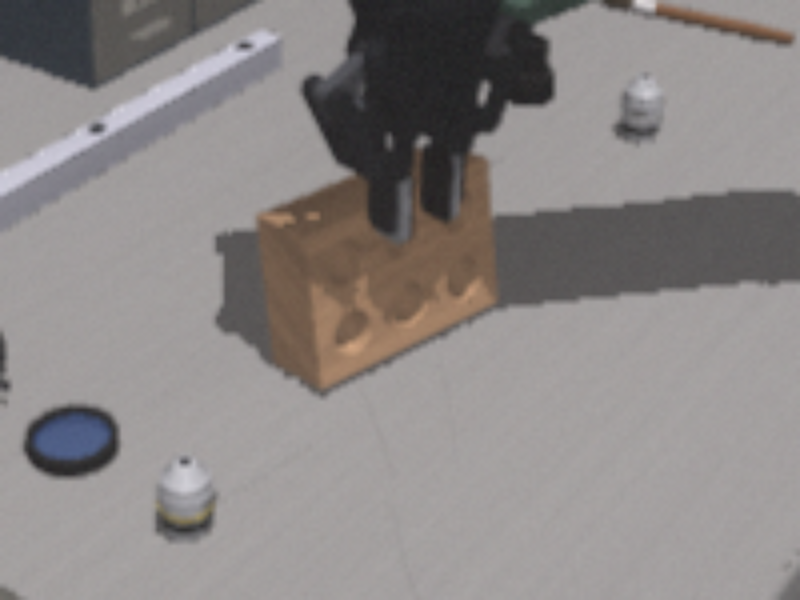

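The rack is leaning back, with both fingers pressing the top rim at about (420,220). I'll keep pushing past the balance point.

Call:
carry_out([
  [-0.04, 0, -0.02, 0, -0.4],
  [-0.08, 0, -0.03, 0, -0.4],
  [-0.12, 0, -0.05, 0, -0.4],
  [-0.16, 0, -0.06, 0, -0.4],
  [-0.2, 0, -0.07, 0, -0.4],
  [-0.24, 0, -0.07, 0, -0.4],
  [-0.24, 0, -0.07, 0, -0.4],
  [-0.24, 0, -0.07, 0, -0.4],
  [-0.1, 0, -0.2, 0, -0.4],
  [0, 0, -0.3, 0, -0.4],
  [0.1, 0, -0.3, 0, -0.4],
  [0.1, 0, -0.3, 0, -0.4],
])

```text
clock: 7.25
position: [0.4209, 0.182, 0.1448]
ee_rot: [0.111, 0.994, -0.001, 0.0]
ft_force: [1.3, 0.2, 0.7]
grip_width: 0.3
grasp_force: 0.0
```

```bash
cat > look.py <<'E'
import sys
from h import *
n=sys.argv[1]; plan([])
for c in ("scene","top"):
    p=camera(c);save(p,c+n+".png");X=cloud(p)
    r=outline_of("rack",p)
    if r:
        P=X[r[0]["region"]&(p["depth"]>0)];T=P[(P[:,2]>.034)&(P[:,2]<.047)]
        print(c,len(P),len(T),np.round(np.percentile(P[:,2],[2,50,98]),3),cv2.minAreaRect((T[:,:2]*1000).astype(np.float32)))
    r=outline_of("stop",p)
    if r:
        P=X[r[0]["region"]&(p["depth"]>0)];T=P[(P[:,2]>.019)&(P[:,2]<.03)]
        print("stop",cv2.minAreaRect((T[:,:2]*1000).astype(np.float32)))
E
python3 look.py 3
```

```text
t 7.25 pose [4.209000e-01 1.820000e-01 1.448000e-01 1.672429e+02] F [1.3 0.2 0.7] g 0.3 j [ 0.51  0.19 -1.08  1.97  0.19  1.09  0.69]
scene 2115 1126 [0.003 0.035 0.041] ((515.2275390625, 159.89837646484375), (129.36618041992188, 88.64100646972656), 76.33415222167969)
stop ((705.775146484375, 138.10348510742188), (22.66604995727539, 357.39337158203125), 1.5213321447372437)
top 2183 1662 [0.009 0.04  0.043] ((515.0689697265625, 158.8369598388672), (124.85411071777344, 85.02629852294922), 76.94861602783203)
stop ((706.2296142578125, 134.4146728515625), (21.242176055908203, 356.88995361328125), 1.6909722089767456)
```

View pics/scene3.png

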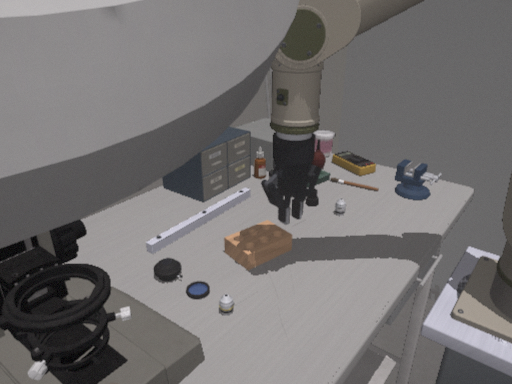

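The rack now lies flat at about (258,243) with its bores up, and the small parts are undisturbed. Centre is (0.515, 0.159), still turned 13°. Next I go down behind its near side with wider fingers.

```bash
python3 - <<'E'
from h import *
plan([(.435,.1775,.035,167)])
import numpy as np
n=lambda d:np.array([np.cos(np.radians(d)),np.sin(np.radians(d))])
s=(.435,.1775,.035,167)
for c,d in [((.53,.157),-13),((.55,.154),-9),((.57,.151),-5),((.59,.148),-1),((.61,.146),1.6),((.63,.143),1.6),((.64,.142),1.6),((.65,.141),1.6)]:
    t=np.array(c)-.0535*n(d); plan([(*t,.035,180+d)],s)
E
```

```text
t 7.55 pose [4.220000e-01 1.821000e-01 1.450000e-01 1.671798e+02] F [ 0.1 -0.3  0.6] g 0.3 j [ 0.51  0.19 -1.08  1.97  0.19  1.09  0.7 ]
[4.350e-01 1.775e-01 3.500e-02 1.670e+02] -> [-0.091, -0.01, 0.733, 0.006]
[4.77871202e-01 1.69034881e-01 3.50000000e-02 1.67000000e+02] -> [-0.291, 0.009, -0.0, -0.0]
[4.97158674e-01 1.62369244e-01 3.50000000e-02 1.71000000e+02] -> [-0.426, -0.005, -0.0, -0.133]
[5.16703584e-01 1.55662832e-01 3.50000000e-02 1.75000000e+02] -> [-0.563, -0.019, -0.0, -0.267]
[5.36508148e-01 1.48933704e-01 3.50000000e-02 1.79000000e+02] -> [-0.702, -0.033, -0.0, -0.4]
[5.56520859e-01 1.44506192e-01 3.50000000e-02 1.81600000e+02] -> [-0.839, -0.032, -0.0, -0.487]
[5.76520859e-01 1.41506192e-01 3.50000000e-02 1.81600000e+02] -> [-0.973, -0.022, -0.0, -0.487]
[5.86520859e-01 1.40506192e-01 3.50000000e-02 1.81600000e+02] -> [-1.04, -0.013, -0.0, -0.487]
[5.96520859e-01 1.39506192e-01 3.50000000e-02 1.81600000e+02] -> [-1.106, -0.005, -0.0, -0.487]
```

Call:
carry_out([
  [-0.09, -0.01, 0.2, 0, 0.5],
  [-0.09, -0.01, 0.45, 0, 0.5],
  [-0.09, -0.01, 0.65, 0, 0.5],
  [-0.09, -0.01, 0.73, 0, 0.5],
  [-0.09, -0.01, 0.73, 0, 0.5],
])

```text
clock: 8.18
position: [0.4344, 0.1779, 0.0356]
ee_rot: [0.111, 0.994, 0.0, -0.001]
ft_force: [0.6, 0.1, 0.3]
grip_width: 0.748
grasp_force: 0.0
```

Call:
carry_out([
  [-0.1, 0, 0, 0, 0.5],
  [-0.16, 0, 0, 0, 0.5],
  [-0.22, 0.01, 0, 0, 0.5],
  [-0.29, 0.01, 0, 0, 0.5],
  [-0.36, 0, 0, -0.06, 0.5],
  [-0.43, 0, 0, -0.13, 0.5],
  [-0.5, -0.01, 0, -0.2, 0.5],
  [-0.56, -0.02, 0, -0.27, 0.5],
  [-0.63, -0.03, 0, -0.33, 0.5],
  [-0.7, -0.03, 0, -0.4, 0.5],
  [-0.77, -0.03, 0, -0.45, 0.5],
  [-0.84, -0.03, 0, -0.49, 0.5],
  [-0.84, -0.03, 0, -0.49, 0.5],
])

```text
clock: 9.8
position: [0.5575, 0.145, 0.0357]
ee_rot: [-0.016, 1.0, 0.0, 0.0]
ft_force: [-0.0, 0.4, 0.3]
grip_width: 0.748
grasp_force: 0.0
```

```bash
python3 look.py 4
```

```text
t 9.8 pose [ 5.575000e-01  1.450000e-01  3.570000e-02 -1.781523e+02] F [-0.   0.4  0.3] g 0.75 j [ 0.37  0.63 -0.89  1.77  0.56  1.03  0.87]
scene 1131 487 [0.001 0.031 0.041] ((610.5999145507812, 150.95938110351562), (86.97730255126953, 123.3011245727539), 2.6738052368164062)
stop ((704.14599609375, 166.37692260742188), (25.55023765563965, 301.2670593261719), 1.2648972272872925)
top 115 82 [0.02  0.037 0.044] ((454.307861328125, -111.9025650024414), (20.163026809692383, 21.90088653564453), 1.3069546222686768)
stop ((706.3088989257812, 134.60208129882812), (20.966415405273438, 357.5800476074219), 1.6528280973434448)
```

View pics/scene4.png

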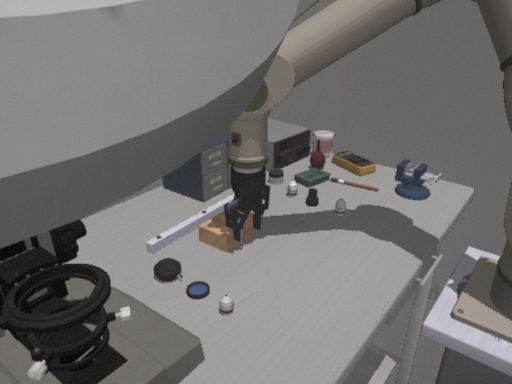

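The rack is squared up at about (230,232), about 42 mm short of the stop. I'll push the rest slowly.

Call:
carry_out([
  [-0.06, 0, 0, 0, 0.5],
  [-0.12, 0, 0, 0, 0.5],
  [-0.18, 0, 0, 0, 0.5],
  [-0.22, 0, 0, 0, 0.5],
  [-0.25, 0, 0, 0, 0.5],
  [-0.27, 0, 0, 0, 0.5],
  [-0.28, 0, 0, 0, 0.5],
  [-0.28, 0, 0, 0, 0.5],
])

```text
clock: 11.1
position: [0.5987, 0.1468, 0.0358]
ee_rot: [-0.017, 1.0, 0.0, 0.0]
ft_force: [-0.2, -0.0, -1.2]
grip_width: 0.751
grasp_force: 0.1
```

```bash
python3 look.py 5
```

```text
t 11.1 pose [ 5.987000e-01  1.468000e-01  3.580000e-02 -1.780998e+02] F [-0.2 -0.  -1.2] g 0.75 j [ 0.33  0.69 -0.86  1.66  0.59  1.07  0.89]
scene 1196 497 [-0.     0.031  0.041] ((647.8837890625, 149.81439208984375), (93.52901458740234, 126.68302154541016), 2.2490148544311523)
stop ((703.0213012695312, 256.7782287597656), (119.62665557861328, 27.932344436645508), 88.35183715820312)
stop ((706.3885498046875, 134.39329528808594), (20.858274459838867, 357.22418212890625), 1.6001983880996704)
```

Call:
carry_out([
  [-0.01, 0, 0, 0, 0.5],
  [-0.02, 0, 0, 0, 0.5],
  [-0.02, 0, 0, 0, 0.5],
])

```text
clock: 11.78
position: [0.6016, 0.1469, 0.0358]
ee_rot: [-0.017, 1.0, 0.0, 0.0]
ft_force: [-1.4, -0.9, 1.2]
grip_width: 0.747
grasp_force: 0.7
```

Call:
carry_out([
  [-0.01, 0, 0, 0, 0.5],
  [-0.01, 0, 0, 0, 0.5],
  [-0.01, 0, 0, 0, 0.5],
])

```text
clock: 12.15
position: [0.6017, 0.1471, 0.0357]
ee_rot: [-0.017, 1.0, -0.0, -0.001]
ft_force: [-9.6, -0.5, 5.6]
grip_width: 0.751
grasp_force: 4.3
```

Contact shows at 10 N. I'll press slightly more to seat it, then back off.

Call:
carry_out([
  [-0.005, 0, 0, 0, 0.5],
  [-0.01, 0, 0, 0, 0.5],
  [-0.01, 0, 0, 0, 0.5],
])

```text
clock: 12.52
position: [0.6018, 0.1472, 0.0355]
ee_rot: [-0.017, 1.0, -0.001, -0.003]
ft_force: [-15.5, -1.5, 10.4]
grip_width: 0.749
grasp_force: 7.9
```

Call:
carry_out([
  [0.02, 0, 0, 0, 0.5],
  [0.06, 0, 0, 0, 0.5],
  [0.2, 0, 0, 0, 0.5],
  [0.5, 0, 0, 0, 0.5],
  [0.95, 0, -0.2, 0, 0.5],
  [0.95, 0, -0.6, 0, 0.5],
  [0.95, 0, -1, 0, 0.5],
  [0.95, 0, -1, 0, 0.5],
])

```text
clock: 13.52
position: [0.4642, 0.1431, 0.19]
ee_rot: [-0.016, 1.0, -0.0, 0.004]
ft_force: [0.1, 0.1, 0.1]
grip_width: 0.755
grasp_force: 0.0
```

```bash
python3 look.py 6
```

```text
t 13.53 pose [ 4.642000e-01  1.431000e-01  1.900000e-01 -1.781233e+02] F [0.1 0.1 0.1] g 0.75 j [ 0.67  0.23 -1.16  1.86  0.23  1.19  1.04]
scene 1736 914 [0.002 0.035 0.041] ((653.2417602539062, 149.41162109375), (89.70923614501953, 127.26124572753906), 1.3085839748382568)
stop ((705.718994140625, 137.58212280273438), (25.487781524658203, 358.65081787109375), 1.7541276216506958)
top 2179 1615 [0.01  0.039 0.043] ((653.8246459960938, 147.52511596679688), (85.65229797363281, 125.04944610595703), 1.8782727718353271)
stop ((706.326416015625, 136.82521057128906), (20.734785079956055, 352.3548278808594), 1.6021728515625)
```

View pics/top6.png

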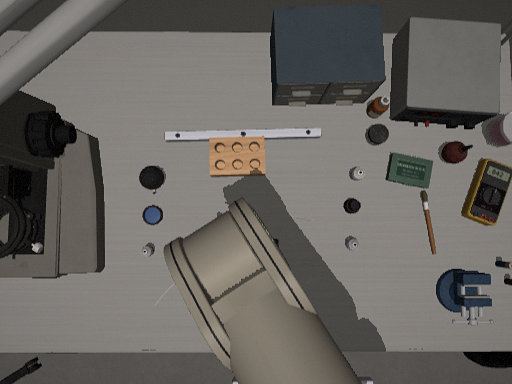

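The top view shows the rack flush under the stop at (237,156), with its six bores up. The yaws agree (1.9° for the rack, 1.6° for the stop), the gap is about 0 and the small parts are in place. I'm handing it in.

```bash
python3 -c "
from h import *
print(ticket.hand_in())"
```

```text
the job is handed in; nothing more can be done
None
```

The job is handed in: the rack was tipped over and pushed flush against the stop, lying flat with bores up, and the small parts stand where they were; the hand-in returned no verdict.

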